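# Lift a tip plate from the drying rack and case it

### The job

The press-on nails on the plate with the single row of long pointed nails are ready for their case. Slide the spatula under that plate, lift it out of the drying rack and set it down on the low stand; lay the spatula flat on the desk, then pick the plate up by its long sides from the stand and lower it, without dropping it, into the well of the open case so that it lies fully home. Keep the plate level all the way, and do not disturb the other two plates or the two bottles.

Things in the scene. Friction and masses are not known exactly. Their poses are not given: they have to be found in the camera images.
- long_plate_mid (a point): The plate to be cased: grey, 92 (x) x 62 (y) x 5 mm, about 60 g, with a single row of five long pointed false nails (35 mm long, along its y; tops 6 mm above the plate; 14 mm clear of its long sides). The point is the centre of the plate, 2.5 mm above its underside; z up. It starts in one of the rack's three bays, its x along the bay.
- short_plate_a_mid (a point): One of the two other plates, same size and material, with two rows of five short square nails; the point is its centre, 2.5 mm above its underside. Leave it alone.
- short_plate_b_mid (a point): The other plate with two rows of short square nails; the point is its centre, 2.5 mm above its underside. Leave it alone.
- rack: Steel drying rack, fixed: 116 (x) x 226 (y) mm, 24 mm high; origin: centre of its underside, on the desk. Three bays side by side, centre lines at y = -74, 0, +74 mm, open above and at the front (-x, nearest the robot). Walls 4 mm thick and 24 mm high stand 4 mm clear of the plates between the bays (no room for a finger) and along the back (inner face x = +54 mm).
- bay1 (a point): Centre of the rack's middle bay, level with its rails, 16 mm above the desk; axes as the rack's. In every bay two rails 6 mm wide, centred 27 mm either side of the bay's centre line, run along x with tops 16 mm up; the slab between them is 8 mm up. A plate lies on the rails: under it is a free channel 48 mm wide and 8 mm high, open at the front.
- stand: Low steel stand for one plate, fixed; origin: centre of its underside, on the desk. Slab 100 (x) x 62 (y) x 8 mm, on it two rails, 92 mm long along x, 6 mm wide, centred 27 mm either side of the centre line, tops 26 mm up; between them a channel 48 mm wide and 18 mm deep, open at both ends and above.
- stand_top (a point): Centre of the stand, level with its rail tops, 26 mm above the desk; axes as the stand's. A plate laid here along the rails overhangs them by 1 mm at its long sides, with only the slab below, so that fingers can take it across its 62 mm width.
- case: Open black presentation case with grey inlay, fixed: 111 (x) x 77 (y) mm, 32 mm high; origin: centre of its underside, on the desk. In the middle of each long side (x from -25 to +25 mm) is a finger cut-out, open outwards and down to the desk; there the inlay ends at y = +-27 mm, so fingers that hold the plate across its width fit down beside it.
- case_floor (a point): Centre of the floor of the case's well, 18 mm above the desk; axes as the case's. The well is 99 (x) x 69 (y) mm, 14 mm deep.
- spatula_grip (a point): Spatula, about 120 g, loose, lying steadily with its blade flat on the desk. The point is the place to grip on its black handle, 41 mm above the blade's underside; x runs along the spatula to the blade's tip, z up. The handle, 16 mm wide and 14 mm high, runs straight along x from 24 mm ahead of the point to 72 mm behind it.
- spatula_tip (a point): Middle of the front edge of the spatula's blade, at its underside: 120.5 mm ahead of and 41 mm below the grip point. The blade is flat, parallel to the handle, 85 mm long (35.5 to 120.5 mm ahead of the grip point), 34 mm wide, 2.5 mm thick; a crank joins it to the handle's front end.
- bottle: White bottle, 38 mm across, 115 mm high, loose, standing between the places of the stand and the case. Origin: centre of its underside. Leave it alone.
- polish: Small square nail-polish bottle with black cap, 28 x 28 mm, 74 mm high, loose, standing in front of the white bottle. Origin: centre of its underside. Leave it alone.
Mind the look-alikes: they are no part of the job. What is shaped like the part that bears spatula_grip but purple is not meant.

How it is judged:
By the outcome, as a careful person would: the job done as asked, in the order asked, and still so for the second after the job is handed in, with the robot touching nothing.
It also fails if it takes over 72 s, if anything falls off the work surface, if the arm or the gripper's body presses on something with over 40 N, if the wrist force passes 120 N, or if a joint passes its speed limit or range.

### The arm

A 7-joint arm with a two-finger parallel gripper is mounted at the origin on the work surface. World frame = base frame: x ahead of the robot, y to its left, z up, the work surface at z = 0. Lengths are in mm, angles in rad, forces in N, time in s.
With the tool pointing down it reaches from about 400 to 850 mm from the base axis. Payload 4.5 kg.
Tool frame: the origin (TCP) lies midway between the tips of the shut fingers; the grasp point (between the pads) lies arm.grasp_offset behind it (arm.grasp_offset is the distance from the TCP to the grasp point, in mm); z points along the fingers, y is the line along which they close (so a half turn about z gives the same grasp; the last joint's range is limited). The gripper opens to 88 mm and grips with 3 to 60 N. Pads are 18 mm wide; open, the fingers measure 123 mm over their backs; the gripper's body (75 mm by 187 mm) begins 45 mm behind the grasp point.
Start: joints at [1.239, 0.689, -0.195, 1.565, 0.157, 0.902, -0.215], TCP at [223.59, -583.662, 238.743] pointing down, gripper open.
Joint ranges: [-3.01, 3.01], [-0.46, 2.08], [-1.47, 1.51], [0.13, 2.56], [-1, 4.14], [0.04, 2.09], [-2.66, 2.66]. Speed limits (rad/s): [2.57, 2.57, 3.14, 3.14, 3.14, 3.14, 3.14].

### API

Orientations are given as [roll, pitch, yaw] about the fixed x, y, z axes, in that order (R = Rz(yaw) Ry(pitch) Rx(roll)).
In Python, from workcell import arm gives the robot as it stands.
- The arm moves only by the tool carry_out, never from a script. Its argument "steps" is a list of rows, each a list of 3 entries, a list of its own where there are three numbers: the closure in counts, from 0 (fully open) to 255 (shut), then the shift along the tool's x, y, z in mm, then the turn, a rotation vector about the tool's x, y, z in rad. A call has 1 to 20 rows; each row is the pose to reach, as a shift and turn from the pose commanded when the call began, along the tool's axes at that moment; what a row does not reach only later rows make up. A row lasts 1/12 s, in which the tool goes at most 41.7 mm and 7.16 degrees, less where a joint would pass 70% of its speed; a pose out of reach is approached as far as the arm can. A call with a gripper value outside its range is refused whole. The fingers move at their own pace and stop on an object; "force" is the grip in N (left out, the last holds). Time passes only in rows, so rows that repeat a pose let the fingers close. It gives the time, the measured TCP pose, the force, the opening and the grip force at its end, in the units of the state.
- arm.read_state(): the state, without advancing time (a new reading comes with each control period).
- arm.grab_frame(name): name is "scene" or "top" or "wrist"; returns a dict with "img" (384x512x3 uint8, red, green, blue), "range_z" (384x512 float32, mm along the optical axis (not along the pixel's ray), 0 where there is no reading), "K" (3x3 intrinsics, pixels), "rvec" (rotation vector, rad) and "tvec" (3), from world to camera coordinates, as OpenCV has them. Camera axes: x right, y down, z forward; pixel columns grow to the right and rows downward; lengths in mm; the calibration is good to about 2 mm. A picture is of the moment at which its call begins.
- arm.sign_off(): hands the job in; it is judged then, once.
Trained networks look in a picture, given as the dict that the camera call returned (one of the last four; its "shot" number tells which), for a name from the list of things; names that differ only in an ending like _2 or _b are one class to them, and where a whole thing is asked for, a point or a joint stands for the part that bears it (a point fixed in the world has none). Each returns a list of dicts, best first, with "conf" (0 to 1); they miss things now and then, are a little off and sometimes report something else, mostly with a low value. They report only what shows in the picture. A call takes as long as a camera call. They do not tell look-alikes from the thing itself.
- arm.find_in(picture, name): "uv" ([column, row] in pixels, amid what is visible of it).
- arm.tip_of(picture, name): "uv" ([column, row] in pixels: a listed point, or the origin of a listed thing).
The state is a dict: "clock": time; "joint_pos": joint angles; "qvel": joint speeds; "tau": joint torques, N m; "tcp_pos": TCP position; "ee_rot": TCP orientation; "contact_force": force on the tool from outside, world axes, zero at the start; "ft_torque": the same for the moment, N m; "grip_width": finger opening in mm; "finger_force": force on a finger pad.
Only numpy, scipy, OpenCV 4.12 (cv2) and the standard library are available. Lean on these libraries where they do the work, as an engineer would, in place of code of your own. Each camera call takes 0.05 s, during which the arm holds its last target. There are 200 camera calls.

## Working session

There is one attempt and no reset: what is moved stays moved. The work goes in short steps, Python scripts to look and compute and a tool call to move; the robot and the scene stay as the last step left them, time stands still between calls to the robot, and variables do not carry over. Pictures are saved under pics/ and viewed, at most 12 in all, crops included, and the job is handed in when it is done.

Besides the shell and the picture viewer there is one more tool, called after "Request:" as name(argument=value, ...), one argument or row to a line, values as JSON. carry_out: Moves the arm, as the interface text tells. Its arguments: {"type":"object","properties":{"steps":{"type":"array","items":{"type":"array"}},"force":{"type":"number"}},"required":["steps"]}

```bash
mkdir -p pics; ls; cat > h.py <<'E'
from workcell import arm
import numpy as np, cv2
def save(f,n): cv2.imwrite('pics/'+n,cv2.cvtColor(f['img'],cv2.COLOR_RGB2BGR))
def w2c(f): 
    R=cv2.Rodrigues(np.array(f['rvec'],float))[0]; return R,np.array(f['tvec'],float).ravel()
def at(f,uv,z=None):
    """pixel->world; with z: intersect plane; else use depth"""
    R,t=w2c(f); d=np.linalg.inv(f['K'])@np.array([uv[0],uv[1],1.])
    if z is None: return R.T@(d*f['range_z'][int(round(uv[1])),int(round(uv[0]))]-t)
    o=-R.T@t; r=R.T@d; return o+r*(z-o[2])/r[2]
def cloud(f):
    R,t=w2c(f); h,w=f['range_z'].shape; v,u=np.mgrid[:h,:w]
    d=np.stack([u,v,np.ones_like(u)],-1)@np.linalg.inv(f['K']).T*f['range_z'][...,None]
    return (d-t)@R
E
python3 - <<'E'
from h import *
np.set_printoptions(precision=1,suppress=True)
for c in ['scene','top']:
    f=arm.grab_frame(c); save(f,c+'0.png')
    print(c, f['K'][0,0], -w2c(f)[0].T@w2c(f)[1])
    for n,z in [('long_plate_mid',18.5),('short_plate_a_mid',18.5),('rack',0),('stand',0),('stand_top',26),('case',0),('case_floor',18),('spatula_grip',41),('spatula_tip',0),('bottle',0),('polish',0)]:
        for r in arm.tip_of(f,n)[:4]: print(n,np.array(r['uv']),round(r['conf'],2),at(f,r['uv'],z))
print(arm.read_state(),arm.grasp_offset)
E
```

```text
pics
scene 482.73458455328205 [1498.9 -145.2  906. ]
long_plate_mid [315.  224.9] 0.62 [607.2 150.9  18.5]
long_plate_mid [183.  227.2] 0.32 [ 567.8 -195.8   18.5]
short_plate_a_mid [289.6 236.6] 0.66 [640.7  75.4  18.5]
short_plate_a_mid [216.4 252.3] 0.39 [ 669.5 -116.4   18.5]
rack [313.7 224. ] 0.6 [584.7 154.4   0. ]
stand [216.3 255.4] 0.8 [ 662.8 -116.9    0. ]
stand_top [218.7 246.3] 0.76 [ 656.9 -109.2   26. ]
stand_top [217.5 255.1] 0.39 [ 686.2 -114.8   26. ]
stand_top [314.5 225.2] 0.28 [615.7 146.8  26. ]
case [132.3 237.8] 0.64 [ 570.1 -329.5    0. ]
case [126.2 235.5] 0.26 [ 559.3 -345.8    0. ]
case_floor [125.2 236.3] 0.75 [ 580.6 -344.2   18. ]
spatula_grip [164.  169.9] 0.89 [ 340.8 -242.    41. ]
spatula_grip [300.  300.7] 0.86 [860.9  53.3  41. ]
spatula_grip [208.8 197.4] 0.63 [ 483.  -120.6   41. ]
spatula_grip [412.6 200.4] 0.59 [572.1 432.4  41. ]
spatula_tip [250.7 203. ] 0.87 [475.6  -3.2   0. ]
spatula_tip [284.7 269.6] 0.67 [733.1  45.6   0. ]
spatula_tip [217.6 252.9] 0.66 [ 654.7 -113.     0. ]
spatula_tip [376.5 186. ] 0.65 [450.9 378.3   0. ]
bottle [
[... 895 characters left out ...]
41.2  49.3   0. ]
spatula_tip [369.4 279.5] 0.69 [ 274.9 -347.4    0. ]
spatula_tip [135.7 218.2] 0.65 [457.8 376.6   0. ]
bottle [324.1 157.3] 0.76 [ 660.5 -217.5    0. ]
polish [317.4 189.1] 0.58 [ 555.9 -194.     0. ]
polish [210.5 174.8] 0.36 [599.5 145.9   0. ]
{'clock': 1.2, 'joint_pos': array([ 1.2,  0.7, -0.2,  1.6,  0.2,  0.9, -0.2]), 'qvel': array([-0.,  0.,  0., -0.,  0., -0., -0.]), 'tau': array([ -0. , -52.7,  -1.3, -15.4,  -0.1,  -0. ,   0. ]), 'tcp_pos': array([ 223.6, -583.7,  238.8]), 'ee_rot': array([ 3.1, -0. ,  0.4]), 'contact_force': array([ 0.3,  0.1, -0.2]), 'ft_torque': array([ 0.1,  0. , -0. ]), 'finger_force': 0.0, 'grip_width': 88.11740165700415} 18.700000000000003
```

```bash
python3 - <<'E'
import cv2
t=cv2.imread('pics/top0.png'); cv2.imwrite('pics/t1.png',cv2.resize(t[60:320,80:420],None,fx=2.3,fy=2.3,interpolation=cv2.INTER_CUBIC))
t=cv2.imread('pics/scene0.png'); cv2.imwrite('pics/s1.png',cv2.resize(t[130:330,100:440],None,fx=2.3,fy=2.3,interpolation=cv2.INTER_CUBIC))
E
```

```text
(no output)
```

View pics/t1.png

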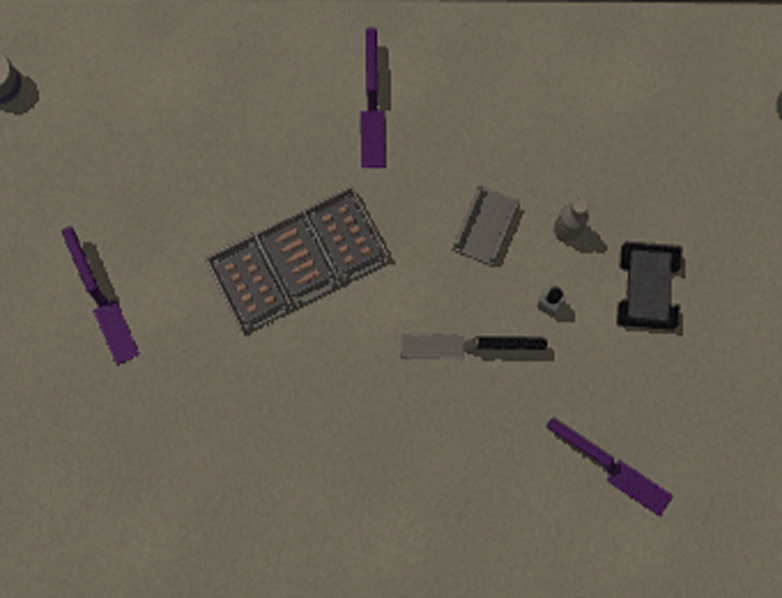

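View pics/s1.png

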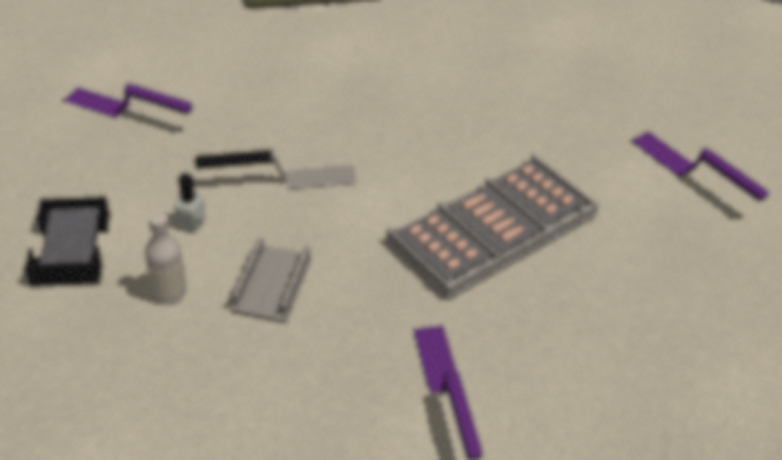

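The top crop shows the long pointed nails in the middle bay at (295,257). The stand is at (488,226), the case at (650,286), the white bottle at (573,220) and the polish at (551,300). Spatula candidates: black handle with steel blade at (475,345), and purple ones at (372,100), (100,295) and (610,465). I choose the black-handled one.

```bash
python3 - <<'E'
from h import *
np.set_printoptions(precision=1,suppress=True)
boxes={'rack':((480,40),(720,260)),'stand':((590,-180),(720,-50)),'case':((490,-410),(650,-270)),'spat':((440,-200),(530,30))}
for c in ['top','scene']:
    f=arm.grab_frame(c); P=cloud(f)
    for n,(a,b) in boxes.items():
        for lo,hi in {'rack':[(10,40)],'stand':[(4,40),(20,30)],'case':[(24,40),(12,23)],'spat':[(0.8,8),(30,60)]}[n]:
            m=(P[...,0]>a[0])&(P[...,0]<b[0])&(P[...,1]>a[1])&(P[...,1]<b[1])&(P[...,2]>lo)&(P[...,2]<hi)
            q=P[m]; 
            if len(q)<10: print(c,n,lo,len(q)); continue
            r=cv2.minAreaRect(q[:,:2].astype(np.float32)); print(c,n,(lo,hi),len(q),np.array(r[0]),np.array(r[1]),round(r[2],1),'zmed',np.median(q[:,2]))
    m=(P[...,0]>400)&(P[...,0]<440)&(P[...,1]>-200)&(P[...,1]<100); print('desk',np.median(P[m][:,2]))
E
```

```text
top rack (10, 40) 2159 [590.8 148.2] [210.2 223.6] 7.9 zmed 21.408628711289925
top stand (4, 40) 630 [ 654.8 -114.2] [129.1 127.9] 0.4 zmed 8.658311785016839
top stand (20, 30) 99 [ 657.2 -109.8] [60.1 92.5] 67.1 zmed 25.841758297651623
top case (24, 40) 183 [ 571.  -330.8] [ 78.5 112.1] 84.4 zmed 29.97700735414993
top case (12, 23) 568 [ 568.6 -330.7] [ 77.  107.9] 84.8 zmed 17.72027520267218
top spat (0.8, 8) 792 [484.6 -85.4] [ 89.3 227.9] 0.4 zmed 2.9891067838566565
top spat (30, 60) 189 [ 489.7 -148.8] [ 43.6 122.3] 18.7 zmed 46.74344453977982
desk -0.02658468658018311
scene rack (10, 40) 2495 [608.5 149.1] [117.7 229.8] 27.7 zmed 21.19141849428496
scene stand (4, 40) 818 [ 657.1 -122.7] [122.7 115.5] 83.3 zmed 8.82429474136197
scene stand (20, 30) 166 [ 659.7 -111.1] [61.1 92.8] 67.0 zmed 25.33753022648679
scene case (24, 40) 278 [ 574.1 -332.3] [ 77.3 115.9] 84.9 zmed 30.425104473775242
scene case (12, 23) 702 [ 575.8 -332.2] [ 77.6 113.8] 84.2 zmed 17.63822497421432
scene spat (0.8, 8) 534 [485.1 -83.4] [226.   89.8] 90.0 zmed 1.9849623763779491
scene spat (30, 60) 230 [ 488.6 -138.2] [96. 22.] 89.4 zmed 44.79933922052555
desk -0.4594558939130409
```

```bash
cat >> h.py <<'E'
from scipy.spatial.transform import Rotation as Ro
np.set_printoptions(precision=2,suppress=True)
def go(p,yaw,tilt=0.):
    """shift/turn in tool axes from measured pose to TCP p, tool x at yaw; tilt leans body towards tool -x"""
    s=arm.read_state(); R0=Ro.from_euler('xyz',s['ee_rot'])
    R1=Ro.from_euler('z',yaw)*Ro.from_euler('x',np.pi)*Ro.from_euler('y',tilt)
    d=R0.inv().apply(np.array(p,float)-s['tcp_pos']); r=(R0.inv()*R1).as_rotvec()
    print('t',round(s['clock'],2),'tcp',s['tcp_pos'],'rot',s['ee_rot'],'w',round(s['grip_width'],1),'F',s['contact_force'],'| shift',d,'turn',r,'rows',max(np.linalg.norm(d)/41.7,np.linalg.norm(r)/.125))
E
python3 - <<'E'
from h import *
go([487,-112,180],np.pi/2)
f=arm.grab_frame('top'); P=cloud(f)
for n,a,b,lo in [('bottle',(600,-270),(700,-180),30),('polish',(530,-225),(590,-170),30)]:
    m=(P[...,0]>a[0])&(P[...,0]<b[0])&(P[...,1]>a[1])&(P[...,1]<b[1])&(P[...,2]>lo); q=P[m]
    for z in range(lo,120,15):
        k=q[(q[:,2]>z)&(q[:,2]<z+15)]
        if len(k): print(n,z,len(k),k.min(0),k.max(0))
E
```

```text
t 1.3 tcp [ 223.61 -583.65  238.73] rot [ 3.14 -0.    0.37] w 88.2 F [ 0.46 -0.29  0.11] | shift [ 414.69 -346.21   58.72] turn [ 0.   0.  -1.2] rows 13.030986824943957
bottle 30 17 [ 633.02 -232.16   31.49] [ 658.67 -202.69   44.4 ]
bottle 45 19 [ 633.56 -236.08   45.08] [ 662.66 -203.79   59.6 ]
bottle 60 37 [ 634.46 -240.12   60.32] [ 670.23 -203.43   74.76]
bottle 75 56 [ 635.69 -239.     75.17] [ 663.78 -205.22   89.65]
bottle 90 6 [ 645.22 -224.04   90.42] [ 655.89 -214.26   98.1 ]
bottle 105 34 [ 644.04 -233.2   105.38] [ 661.55 -214.2   119.94]
polish 30 48 [ 530.26 -212.13   30.28] [ 563.8  -180.16   44.62]
polish 45 7 [ 538.12 -196.81   48.28] [ 549.95 -185.76   59.71]
polish 60 22 [ 538.44 -203.98   60.52] [ 554.   -187.11   74.78]
polish 75 10 [ 539.89 -203.21   75.38] [ 549.54 -187.31   81.68]
```

Request:
carry_out(
  steps=[
    [0,[415,-346,59],[0,0,-1.2]],
    [0,[415,-346,59],[0,0,-1.2]],
    [0,[415,-346,59],[0,0,-1.2]],
    [0,[415,-346,59],[0,0,-1.2]],
    [0,[415,-346,59],[0,0,-1.2]],
    [0,[415,-346,59],[0,0,-1.2]],
    [0,[415,-346,59],[0,0,-1.2]],
    [0,[415,-346,59],[0,0,-1.2]],
    [0,[415,-346,59],[0,0,-1.2]],
    [0,[415,-346,59],[0,0,-1.2]],
    [0,[415,-346,59],[0,0,-1.2]],
    [0,[415,-346,59],[0,0,-1.2]],
    [0,[415,-346,59],[0,0,-1.2]],
    [0,[415,-346,59],[0,0,-1.2]],
    [0,[415,-346,59],[0,0,-1.2]],
    [0,[415,-346,59],[0,0,-1.2]],
    [0,[415,-346,59],[0,0,-1.2]],
  ],
)

```text
clock: 2.77
tcp_pos: [486.5, -114.0, 179.7]
ee_rot: [-3.141, 0.001, 1.563]
contact_force: [0.3, 0.3, -1.1]
grip_width: 88.1
finger_force: 0.0
```

```bash
python3 - <<'E'
from h import *
f=arm.grab_frame('wrist'); save(f,'w1.png'); P=cloud(f)
print(-w2c(f)[0].T@w2c(f)[1], f['K'][0,0])
for n,z in [('spatula_grip',41),('spatula_tip',0)]:
    for r in arm.tip_of(f,n)[:3]: print(n,r['uv'],r['conf'],at(f,r['uv'],z))
m=(P[...,0]>440)&(P[...,0]<530)&(P[...,1]>-190)&(P[...,1]<40)
for lo,hi in [(36,60),(1.2,6)]:
    q=P[m&(P[...,2]>lo)&(P[...,2]<hi)]
    if len(q)>10: r=cv2.minAreaRect(q[:,:2].astype(np.float32)); print(lo,len(q),r,np.percentile(q[:,2],[5,50,95]),np.percentile(q[:,:2],[1,50,99],axis=0))
go([487,-112,180],np.pi/2)
E
```

```text
[486.71 -33.81 325.15] 304.71525545672847
spatula_grip [254.5, 47.3] 0.71 [487.44  -1.13  41.  ]
spatula_grip [256.4, 178.5] 0.61 [ 488.64 -117.57   41.  ]
spatula_tip [254.4, 48.1] 0.97 [487.44   2.88   0.  ]
36 1519 ((486.176513671875, -139.81370544433594), (94.75420379638672, 15.859087944030762), 89.19895935058594) [43.97 47.21 48.55] [[ 478.02 -185.97]
 [ 486.08 -134.89]
 [ 494.03  -93.2 ]]
1.2 2853 ((484.8650817871094, -72.86618041992188), (88.57796478271484, 224.56027221679688), 0.22851838171482086) [1.29 2.13 3.33] [[ 448.6  -147.36]
 [ 486.69  -36.87]
 [ 523.19   31.1 ]]
t 2.92 tcp [ 486.71 -113.9   179.79] rot [-3.14  0.    1.56] w 88.3 F [-0.23  0.65  0.35] | shift [ 1.9   0.27 -0.21] turn [-0.    0.   -0.01] rows 0.06551740678960129
```

View pics/w1.png

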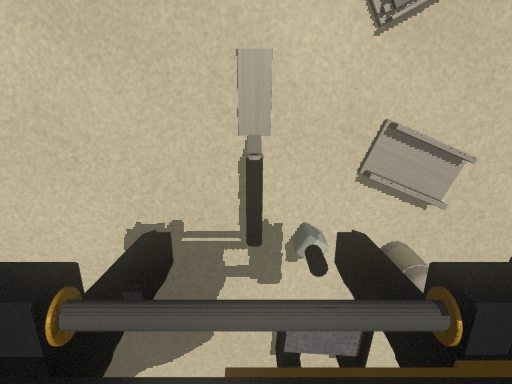

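The wrist picture confirms the black-handled spatula: blade at (254,90), handle at (254,200), between the open fingers, with the polish clear at (310,245). Descending and gripping.

Request:
carry_out(
  steps=[
    [0,[-2.6,-0.3,40],[0,0,0]],
    [0,[-2.6,-0.3,80],[0,0,0]],
    [0,[-2.6,-0.3,120],[0,0,0]],
    [0,[-2.6,-0.3,145],[0,0,0]],
    [0,[-2.6,-0.3,157.5],[0,0,0]],
    [0,[-2.6,-0.3,157.5],[0,0,0]],
    [0,[-2.6,-0.3,157.5],[0,0,0]],
    [255,[-2.6,-0.3,157.5],[0,0,0]],
    [255,[-2.6,-0.3,157.5],[0,0,0]],
    [255,[-2.6,-0.3,157.5],[0,0,0]],
    [255,[-2.6,-0.3,157.5],[0,0,0]],
    [255,[-2.6,-0.3,157.5],[0,0,0]],
    [255,[-2.6,-0.3,157.5],[0,0,0]],
    [255,[-2.6,-0.3,157.5],[0,0,0]],
    [255,[-2.6,-0.3,157.5],[0,0,0]],
    [255,[-2.6,-0.3,157.5],[0,0,0]],
    [255,[-2.6,-0.3,157.5],[0,0,0]],
  ],
  force=55,
)

```text
clock: 4.33
tcp_pos: [487.0, -114.7, 22.2]
ee_rot: [-3.142, 0.0, 1.566]
contact_force: [0.3, 1.0, -0.2]
grip_width: 23.6
finger_force: 0.0
```

Request:
carry_out(
  steps=[
    [255,[0,0,0],[0,0,0]],
    [255,[0,0,0],[0,0,0]],
    [255,[0,0,0],[0,0,0]],
    [255,[0,0,0],[0,0,0]],
    [255,[0,0,-10],[0,0,0]],
    [255,[0,0,-30],[0,0,0]],
    [255,[0,0,-60],[0,0,0]],
    [255,[0,0,-80],[0,0,0]],
    [255,[0,0,-80],[0,0,0]],
    [255,[0,0,-80],[0,0,0]],
    [255,[0,0,-80],[0,0,0]],
  ],
)

```text
clock: 5.25
tcp_pos: [486.4, -114.9, 101.6]
ee_rot: [-3.14, 0.0, 1.566]
contact_force: [0.6, 0.2, -1.4]
grip_width: 15.0
finger_force: 55.0
```

```bash
python3 - <<'E'
from h import *
c=np.array([608,149]);y=np.radians(27.2); g=c-(46+125+15)*np.array([np.cos(y),np.sin(y)])
print(g); go([g[0],g[1],100],y)
f=arm.grab_frame('wrist'); P=cloud(f)
m=(abs(P[...,0]-487)<40)&(P[...,1]>-90)&(P[...,1]<30)&(P[...,2]>60)&(P[...,2]<105); q=P[m]; r=cv2.minAreaRect(q[:,:2].astype(np.float32)); print(r,len(q))
A=np.c_[q[:,:2]-q[:,:2].mean(0),np.ones(len(q))]; print(np.linalg.lstsq(A,q[:,2],rcond=None)[0])
E
```

```text
[442.57  63.98]
t 5.25 tcp [ 486.42 -114.92  101.55] rot [-3.14  0.    1.57] w 15.0 F [ 0.59  0.2  -1.44] | shift [178.66 -44.79   1.57] turn [-0.    0.    1.09] rows 8.726669890067674
((486.23773193359375, -43.44430160522461), (92.96849822998047, 34.125335693359375), 89.68115997314453) 11772
[-0.   -0.06 81.62]
```

Request:
carry_out(
  steps=[
    [255,[179,-45,0],[0,0,1.09]],
    [255,[179,-45,0],[0,0,1.09]],
    [255,[179,-45,0],[0,0,1.09]],
    [255,[179,-45,0],[0,0,1.09]],
    [255,[179,-45,0],[0,0,1.09]],
    [255,[179,-45,0],[0,0,1.09]],
    [255,[179,-45,0],[0,0,1.09]],
    [255,[179,-45,0],[0,0,1.09]],
    [255,[179,-45,0],[0,0,1.09]],
    [255,[179,-45,0],[0,0,1.09]],
    [255,[179,-45,0],[0,0,1.09]],
    [255,[179,-45,0],[0,0,1.09]],
    [255,[179,-45,0],[0,0,1.09]],
    [255,[179,-45,0],[0,0,1.09]],
  ],
)

```text
clock: 6.47
tcp_pos: [442.9, 64.4, 102.0]
ee_rot: [-3.142, 0.0, 0.477]
contact_force: [0.2, 0.2, -1.3]
grip_width: 14.9
finger_force: 55.0
```

```bash
python3 - <<'E'
from h import *
f=arm.grab_frame('wrist'); save(f,'w2.png'); P=cloud(f); np.savez('w2',P=P)
s=arm.read_state(); R=Ro.from_euler('z',s['ee_rot'][2]); x=np.array([np.cos(s['ee_rot'][2]),np.sin(s['ee_rot'][2])])
print(s['tcp_pos'],s['ee_rot'])
loc=R.inv().apply(P.reshape(-1,3)-s['tcp_pos']).reshape(P.shape)
m=(loc[...,0]>40)&(loc[...,0]<125)&(abs(loc[...,1])<25)&(P[...,2]>60)&(P[...,2]<105); q=loc[m]
print('blade rect',cv2.minAreaRect(q[:,:2].astype(np.float32)),len(q))
A=np.c_[q[:,:2]-q[:,:2].mean(0),np.ones(len(q))]; print('plane',np.linalg.lstsq(A,q[:,2],rcond=None)[0]+[0,0,s['tcp_pos'][2]])
m=(P[...,0]>470)&(P[...,0]<740)&(P[...,1]>0)&(P[...,1]<300)&(P[...,2]>12)&(P[...,2]<32); q=P[m]
print('rack',cv2.minAreaRect(q[:,:2].astype(np.float32)),len(q))
for n,z in [('long_plate_mid',18.5),('rack',0),('bay1',16)]:
    for r in arm.tip_of(f,n)[:3]: print(n,r['uv'],round(r['conf'],2),at(f,r['uv'],z))
E
```

```text
[442.88  64.42 102.11] [-3.14  0.    0.48]
blade rect ((78.85508728027344, -1.0196208953857422), (34.17501449584961, 77.7027816772461), 89.82881927490234) 10267
plane [-0.01  0.   81.27]
rack ((560.6292724609375, 124.1410903930664), (10.00494384765625, 225.65673828125), 27.645654678344727) 2201
bay1 [253.2, 8.1] 0.44 [559.62 123.98  16.  ]
```

View pics/w2.png

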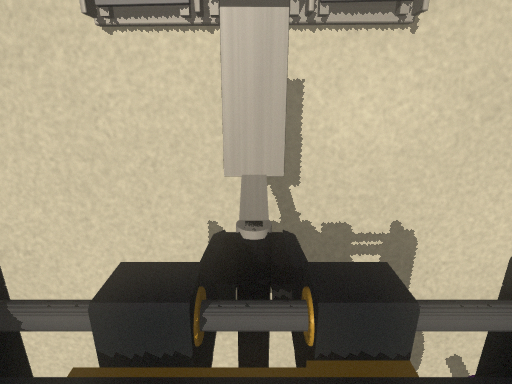

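```bash
python3 - <<'E'
from h import *
c=np.array([607.8,148.8]);y=.4826; X=np.array([np.cos(y),np.sin(y)]); L=np.array([-X[1],X[0]])
for cam in ['scene','top']:
    f=arm.grab_frame(cam); P=cloud(f); I=f['img'].astype(int)
    m=(I[...,0]-I[...,2]>45)&(np.hypot(P[...,0]-c[0],P[...,1]-c[1])<130)
    q=P[m][:,:2]-c; u,v=q@X,q@L
    for k in (-74,0,74):
        b=abs(v-k)<30; print(cam,k,b.sum(),'u',u[b].min(),u[b].max(),'v',v[b].min(),v[b].max(), 'z',np.median(P[m][b][:,2]))
g=c-186*X+1.0*L; go([*g,33.7],y)
g=c-80*X+1.0*L; go([*g,33.7],y)
E
```

```text
scene -74 88 u -41.11071882937425 33.12364797034389 v -94.4675636169349 -55.022184549920304 z 25.064416125504657
scene 0 105 u -38.41681857573656 37.951158298681015 v -17.659042052951687 12.772218921477048 z 25.535933252724515
scene 74 72 u -38.63376328456198 32.6998126339537 v 51.77416188296187 94.03491096448424 z 26.07823553312629
top -74 43 u -39.23820157343627 30.94302286100997 v -90.28160699955755 -53.63997962251274 z 26.256252431320654
top 0 36 u -18.137840173724733 35.27572365761925 v -13.274913277421186 16.202931949666997 z 25.510890784322463
top 74 13 u 9.782987121546595 29.149211552969835 v 59.644298493400164 94.34042875854891 z 26.14153556617265
t 6.77 tcp [442.99  64.47 102.24] rot [ 3.14 -0.    0.48] w 14.9 F [-0.27 -0.44 -0.96] | shift [-0.88  0.78 68.54] turn [ 0.   -0.   -0.01] rows 1.6439126579597043
t 6.77 tcp [442.99  64.47 102.24] rot [ 3.14 -0.    0.48] w 14.9 F [-0.27 -0.44 -0.96] | shift [105.12   0.07  68.55] turn [ 0.   -0.   -0.01] rows 3.009490837916558
```

Request:
carry_out(
  steps=[
    [255,[-0.9,0.8,25],[0,0,-0.006]],
    [255,[-0.9,0.8,50],[0,0,-0.006]],
    [255,[-0.9,0.8,68.5],[0,0,-0.006]],
    [255,[-0.9,0.8,68.5],[0,0,-0.006]],
    [255,[-0.9,0.8,68.5],[0,0,-0.006]],
    [255,[-0.9,0.8,68.5],[0,0,-0.006]],
  ],
)

```text
clock: 7.27
tcp_pos: [444.0, 63.6, 34.6]
ee_rot: [-3.141, 0.003, 0.482]
contact_force: [-1.1, 0.0, -0.8]
grip_width: 15.0
finger_force: 55.0
```

```bash
python3 - <<'E'
from h import *
f=arm.grab_frame('wrist'); P=cloud(f); s=arm.read_state(); y=.4826
loc=Ro.from_euler('z',y).inv().apply((P-s['tcp_pos']).reshape(-1,3)).reshape(P.shape)
m=(loc[...,0]>40)&(loc[...,0]<122)&(abs(loc[...,1])<20)&(P[...,2]>7)&(P[...,2]<22); q=P[m]
l=loc[m];A=np.c_[l[:,0]-80,l[:,1],np.ones(len(q))]; print('blade',np.linalg.lstsq(A,q[:,2],rcond=None)[0],l[:,0].max(),l[:,1].min(),l[:,1].max())
m=(loc[...,0]>10)&(loc[...,0]<100)&(abs(loc[...,1])>50)&(abs(loc[...,1])<90);print('desk',np.median(P[m][:,2]))
m=(loc[...,0]>120)&(loc[...,0]<240)&(abs(loc[...,1])<130)&(P[...,2]>5)&(P[...,2]<32); q=loc[m]; print('rack',q[:,0].min(),np.percentile(q[:,1],[0.5,99.5]),np.percentile(P[m][:,2],[50,90,99]))
# rows along bay front profile
m=m&(loc[...,0]<140)
for v in range(-44,45,4):
    k=m&(abs(loc[...,1]-v)<1.5); print(v,round(float(np.median(P[k][:,2])),1) if k.any() else None,end='; ')
go([0,0,0],y)
E
```

```text
blade [-0.01  0.   13.54] 117.49798393429258 -18.173761064880484 16.05204419270561
desk -0.18275129550932695Traceback (most recent call last):
  File "<stdin>", line 7, in <module>
    return umr_minimum(a, axis, None, out, keepdims, initial, where)
ValueError: zero-size array to reduction operation minimum which has no identity
```

Request:
carry_out(
  steps=[
    [255,[5,0,0.3],[0,0,0]],
    [255,[10,0,0.3],[0,0,0]],
    [255,[15,0,0.3],[0,0,0]],
    [255,[21,0,0.3],[0,0,0]],
    [255,[27,0,0.3],[0,0,0]],
    [255,[33,0,0.3],[0,0,0]],
    [255,[39,0,0.3],[0,0,0]],
    [255,[45,0,0.3],[0,0,0]],
    [255,[51,0,0.3],[0,0,0]],
    [255,[57,0,0.3],[0,0,0]],
    [255,[63,0,0.3],[0,0,0]],
    [255,[69,0,0.3],[0,0,0]],
    [255,[75,0,0.3],[0,0,0]],
    [255,[81,0,0.3],[0,0,0]],
    [255,[87,0,0.3],[0,0,0]],
    [255,[93,0,0.3],[0,0,0]],
    [255,[98,0,0.3],[0,0,0]],
    [255,[103,0,0.3],[0,0,0]],
    [255,[107,0,0.3],[0,0,0]],
    [255,[107,0,0.3],[0,0,0]],
  ],
)

```text
clock: 8.98
tcp_pos: [539.8, 113.8, 34.5]
ee_rot: [-3.141, 0.002, 0.482]
contact_force: [-0.2, -0.3, -1.5]
grip_width: 15.3
finger_force: 55.0
```

```bash
python3 - <<'E'
from h import *
f=arm.grab_frame('wrist'); save(f,'w3.png'); P=cloud(f); s=arm.read_state(); y=.4826
go([537.4,113,33.7],y)
loc=Ro.from_euler('z',y).inv().apply((P-s['tcp_pos']).reshape(-1,3)).reshape(P.shape)
m=(loc[...,0]>10)&(loc[...,0]<150)&(abs(loc[...,1])<36)&(P[...,2]>19)&(P[...,2]<23); q=loc[m]
print('plate',np.percentile(q[:,:2],[0.5,50,99.5],axis=0),np.median(P[m][:,2]))
I=f['img'].astype(int); m=(I[...,0]-I[...,2]>45)&(abs(loc[...,1])<36)&(loc[...,0]>10); q=loc[m]
print('nails',q[:,:2].min(0),q[:,:2].max(0))
E
```

```text
t 9.03 tcp [539.21 113.41  34.42] rot [-3.14  0.    0.48] w 14.8 F [-0.26  0.97 -1.06] | shift [-1.8  -0.47  0.72] turn [-0.  0. -0.] rows 0.04779162535718627
plate [[ 31.5  -35.76]
 [ 80.96   3.93]
 [119.1   35.07]] 20.681030271831656
nails [ 14.92 -36.  ] [119.01  35.96]
```

View pics/w3.png

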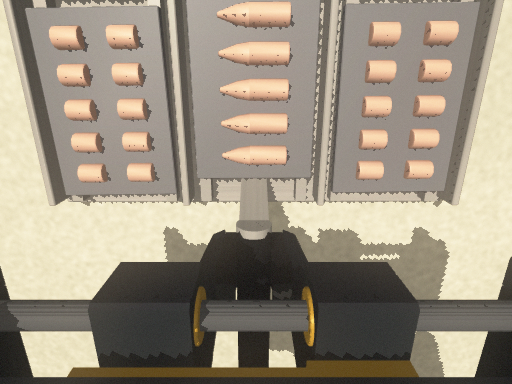

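The picture shows the blade's rear at (255,185), just in front of the plate's near edge, with the plate centred between the walls. I back off 3 mm and lift slowly.

Request:
carry_out(
  steps=[
    [255,[-2,0,0],[0,0,0]],
    [255,[-3,0,0],[0,0,0]],
    [255,[-3,0,-1],[0,0,0]],
    [255,[-3,0,-2],[0,0,0]],
    [255,[-3,0,-3],[0,0,0]],
    [255,[-3,0,-4],[0,0,0]],
    [255,[-3,0,-5],[0,0,0]],
    [255,[-3,0,-7],[0,0,0]],
    [255,[-3,0,-9],[0,0,0]],
    [255,[-3,0,-12],[0,0,0]],
    [255,[-3,0,-15],[0,0,0]],
    [255,[-3,0,-19],[0,0,0]],
    [255,[-3,0,-23],[0,0,0]],
    [255,[-3,0,-28],[0,0,0]],
    [255,[-3,0,-33],[0,0,0]],
    [255,[-3,0,-38],[0,0,0]],
    [255,[-3,0,-43],[0,0,0]],
    [255,[-3,0,-47],[0,0,0]],
    [255,[-3,0,-50],[0,0,0]],
    [255,[-3,0,-50],[0,0,0]],
  ],
)

```text
clock: 10.7
tcp_pos: [536.8, 111.9, 85.2]
ee_rot: [-3.141, 0.002, 0.482]
contact_force: [-0.0, 0.3, -2.0]
grip_width: 14.7
finger_force: 55.0
```

```bash
cat > pl.py <<'E'
from h import *
def plate(y,lo,hi,img=None):
    f=arm.grab_frame('wrist'); P=cloud(f); s=arm.read_state()
    if img: save(f,img)
    loc=Ro.from_euler('z',y).inv().apply((P-s['tcp_pos']).reshape(-1,3)).reshape(P.shape)
    I=f['img'].astype(int); nail=I[...,0]-I[...,2]>40
    m=(loc[...,0]>22)&(loc[...,0]<135)&(abs(loc[...,1])<45)&(P[...,2]>lo)&(P[...,2]<hi)&~nail; q=loc[m]
    z=np.median(P[m][:,2]); m&=abs(P[...,2]-z)<2.5; q=loc[m]
    A=np.c_[q[:,0]-77,q[:,1],np.ones(len(q))]; print('plate plane',np.linalg.lstsq(A,P[m][:,2],rcond=None)[0].round(4))
    print('rect',cv2.minAreaRect(q[:,:2].astype(np.float32)),np.percentile(q[:,:2],[0.5,99.5],axis=0))
    return f,P,loc,s
E
python3 - <<'E'
from pl import *
go([0,0,0],.4826); plate(.4826,60,85)
E
```

```text
t 10.7 tcp [536.76 111.89  85.15] rot [-3.14  0.    0.48] w 14.7 F [-0.01  0.3  -1.99] | shift [-527.37 -149.46   86.15] turn [-0.  0. -0.] rows 13.30624706346548
plate plane [-0.01  0.   68.92]
rect ((75.32466125488281, -0.7714157104492188), (89.0104751586914, 62.39872741699219), 0.30730587244033813) [[ 32.45 -31.41]
 [119.04  29.92]]
```

```bash
cat >> h.py <<'E'
def smooth(d,r,n,g=255):
    d,r=np.array(d),np.array(r); print('['+', '.join('[%d, [%.1f, %.1f, %.1f], [%.3f, %.3f, %.3f]]'%(g,*(d*s),*(r*s)) for s in [(3*u*u-2*u**3) for u in np.arange(1,n+1)/n])+']')
E
python3 - <<'E'
from h import *
go([485.9,-37.3,130],-.4014)
smooth([-114,109,-45],[0,0,.884],20)
E
```

```text
t 10.75 tcp [536.56 111.84  84.77] rot [-3.14  0.    0.48] w 15.1 F [-0.26 -0.09 -1.8 ] | shift [-114.1   108.66  -45.07] turn [0.   0.   0.88] rows 7.0652175156851555
[[255, [-0.8, 0.8, -0.3], [0.000, 0.000, 0.006]], [255, [-3.2, 3.1, -1.3], [0.000, 0.000, 0.025]], [255, [-6.9, 6.6, -2.7], [0.000, 0.000, 0.054]], [255, [-11.9, 11.3, -4.7], [0.000, 0.000, 0.092]], [255, [-17.8, 17.0, -7.0], [0.000, 0.000, 0.138]], [255, [-24.6, 23.5, -9.7], [0.000, 0.000, 0.191]], [255, [-32.1, 30.7, -12.7], [0.000, 0.000, 0.249]], [255, [-40.1, 38.4, -15.8], [0.000, 0.000, 0.311]], [255, [-48.5, 46.4, -19.1], [0.000, 0.000, 0.376]], [255, [-57.0, 54.5, -22.5], [0.000, 0.000, 0.442]], [255, [-65.5, 62.6, -25.9], [0.000, 0.000, 0.508]], [255, [-73.9, 70.6, -29.2], [0.000, 0.000, 0.573]], [255, [-81.9, 78.3, -32.3], [0.000, 0.000, 0.635]], [255, [-89.4, 85.5, -35.3], [0.000, 0.000, 0.693]], [255, [-96.2, 92.0, -38.0], [0.000, 0.000, 0.746]], [255, [-102.1, 97.7, -40.3], [0.000, 0.000, 0.792]], [255, [-107.1, 102.4, -42.3], [0.000, 0.000, 0.830]], [255, [-110.8, 105.9, -43.7], [0.000, 0.000, 0.859]], [255, [-113.2, 108.2, -44.7], [0.000, 0.000, 0.878]], [255, [-114.0, 109.0, -45.0], [0.000, 0.000, 0.884]]]
```

Request:
carry_out(
  steps=[
    [255,[-1,1,-1],[0,0,0.01]],
    [255,[-3,3,-2],[0,0,0.03]],
    [255,[-7,7,-3],[0,0,0.055]],
    [255,[-12,11,-5],[0,0,0.09]],
    [255,[-18,17,-7],[0,0,0.14]],
    [255,[-25,24,-10],[0,0,0.19]],
    [255,[-32,31,-13],[0,0,0.25]],
    [255,[-40,38,-16],[0,0,0.31]],
    [255,[-48,46,-19],[0,0,0.375]],
    [255,[-57,54,-22],[0,0,0.44]],
    [255,[-66,63,-26],[0,0,0.51]],
    [255,[-74,71,-29],[0,0,0.575]],
    [255,[-82,78,-32],[0,0,0.635]],
    [255,[-89,85,-35],[0,0,0.69]],
    [255,[-96,92,-38],[0,0,0.745]],
    [255,[-102,98,-40],[0,0,0.79]],
    [255,[-107,102,-42],[0,0,0.83]],
    [255,[-111,106,-44],[0,0,0.86]],
    [255,[-113,108,-45],[0,0,0.88]],
    [255,[-114,109,-45],[0,0,0.884]],
  ],
)

```text
clock: 12.42
tcp_pos: [486.0, -37.9, 129.8]
ee_rot: [3.14, 0.002, -0.404]
contact_force: [0.4, -0.0, -1.4]
grip_width: 14.8
finger_force: 55.0
```

Request:
carry_out(
  steps=[
    [255,[0,0,0],[0,0,0]],
    [255,[0,0,0],[0,0,0]],
  ],
)

```text
clock: 12.58
tcp_pos: [486.1, -37.1, 129.6]
ee_rot: [3.14, 0.003, -0.401]
contact_force: [0.3, -0.1, -2.6]
grip_width: 15.4
finger_force: 55.0
```

```bash
python3 - <<'E'
from pl import *
y=-.4014
f,P,loc,s=plate(y,100,130,'w4.png')
print(s['tcp_pos'],s['ee_rot'],s['clock'])
for lo,hi in [(4,12),(20,30)]:
    m=(loc[...,0]>100)&(loc[...,0]<260)&(abs(loc[...,1])<70)&(P[...,2]>lo)&(P[...,2]<hi); q=loc[m]
    print('stand',lo,cv2.minAreaRect(q[:,:2].astype(np.float32)),len(q),np.median(P[m][:,2]),np.percentile(q[:,:2],[0.5,99.5],axis=0))
for n,z in [('stand_top',26),('stand',0)]:
    for r in arm.tip_of(f,n)[:2]: print(n,r['conf'],at(f,r['uv'],z))
E
```

```text
plate plane [ -0.01  -0.   113.32]
rect ((76.16622161865234, -1.3833675384521484), (88.90447235107422, 62.36200714111328), 0.1459094136953354) [[ 33.37 -31.94]
 [119.95  29.35]]
[486.15 -37.   129.55] [ 3.14  0.   -0.4 ] 12.6333
  return _methods._mean(a, axis=axis, dtype=dtype,
  ret = ret.dtype.type(ret / rcount)
Traceback (most recent call last):
IndexError: index -1 is out of bounds for axis 0 with size 0
```

View pics/w4.png

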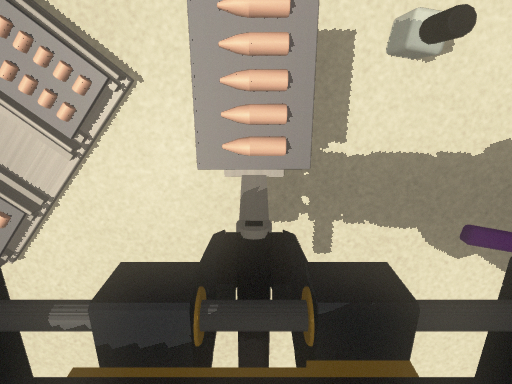

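```bash
python3 - <<'E'
from h import *
s=arm.read_state(); y=s['ee_rot'][2]; X=np.array([np.cos(y),np.sin(y)]);L=np.array([-X[1],X[0]])
e=s['tcp_pos'][:2]+78.5*X-1.35*L; print('expected',e)
for c in ['scene','top']:
    f=arm.grab_frame(c); P=cloud(f); I=f['img'].astype(int)
    d=P[...,:2]-e
    m=(abs(d@X)<60)&(abs(d@L)<45)&(P[...,2]>106)&(P[...,2]<122)
    q=P[m]; q=q[(q[:,:2]-e)@X>-50]; r=cv2.minAreaRect(q[:,:2].astype(np.float32)); print(c,len(q),r,np.median(q[:,2]))
    m=(P[...,0]>600)&(P[...,0]<715)&(P[...,1]>-170)&(P[...,1]<-50)&(P[...,2]>20)&(P[...,2]<31); q=P[m]; print(' stand',cv2.minAreaRect(q[:,:2].astype(np.float32)),len(q))
E
```

```text
expected [557.89 -68.9 ]
scene 644 ((562.1859130859375, -68.32833099365234), (63.16769027709961, 106.1731948852539), 67.40303039550781) 113.94391091963979
 stand ((660.5422973632812, -111.42881774902344), (61.51349639892578, 94.79618835449219), 67.3420181274414) 174
top 0 ((0.0, 0.0), (0.0, 0.0), 0.0) nan
 stand ((670.1350708007812, -115.39813232421875), (59.78846740722656, 66.29173278808594), 67.28377532958984) 71
  return _methods._mean(a, axis=axis, dtype=dtype,
  ret = ret.dtype.type(ret / rcount)
```

```bash
python3 - <<'E'
from h import *
y=-.399; X=np.array([np.cos(y),np.sin(y)]);L=np.array([-X[1],X[0]])
g=np.array([658.5,-110.5])-81.5*X+1.35*L; print(g); go([*g,67],y); smooth([1,0,.6],[0,0,0],20)
E
```

```text
[583.93 -77.59]
t 12.73 tcp [486.09 -37.08 129.53] rot [ 3.14  0.   -0.4 ] w 15.1 F [ 0.78  0.1  -1.84] | shift [106.06  -0.99  62.24] turn [ 0.  0. -0.] rows 2.9490575491004933
[[255, [0.0, 0.0, 0.0], [0.000, 0.000, 0.000]], [255, [0.0, 0.0, 0.0], [0.000, 0.000, 0.000]], [255, [0.1, 0.0, 0.0], [0.000, 0.000, 0.000]], [255, [0.1, 0.0, 0.1], [0.000, 0.000, 0.000]], [255, [0.2, 0.0, 0.1], [0.000, 0.000, 0.000]], [255, [0.2, 0.0, 0.1], [0.000, 0.000, 0.000]], [255, [0.3, 0.0, 0.2], [0.000, 0.000, 0.000]], [255, [0.4, 0.0, 0.2], [0.000, 0.000, 0.000]], [255, [0.4, 0.0, 0.3], [0.000, 0.000, 0.000]], [255, [0.5, 0.0, 0.3], [0.000, 0.000, 0.000]], [255, [0.6, 0.0, 0.3], [0.000, 0.000, 0.000]], [255, [0.6, 0.0, 0.4], [0.000, 0.000, 0.000]], [255, [0.7, 0.0, 0.4], [0.000, 0.000, 0.000]], [255, [0.8, 0.0, 0.5], [0.000, 0.000, 0.000]], [255, [0.8, 0.0, 0.5], [0.000, 0.000, 0.000]], [255, [0.9, 0.0, 0.5], [0.000, 0.000, 0.000]], [255, [0.9, 0.0, 0.6], [0.000, 0.000, 0.000]], [255, [1.0, 0.0, 0.6], [0.000, 0.000, 0.000]], [255, [1.0, 0.0, 0.6], [0.000, 0.000, 0.000]], [255, [1.0, 0.0, 0.6], [0.000, 0.000, 0.000]]]
```

Request:
carry_out(
  steps=[
    [255,[1,0,1],[0,0,0]],
    [255,[4,0,2],[0,0,0]],
    [255,[8,0,4],[0,0,0]],
    [255,[13,0,7],[0,0,0]],
    [255,[20,0,11],[0,0,0]],
    [255,[28,-0.2,16],[0,0,0]],
    [255,[36,-0.3,21],[0,0,0]],
    [255,[45,-0.4,26],[0,0,0]],
    [255,[54,-0.5,31],[0,0,0]],
    [255,[63,-0.6,36],[0,0,0]],
    [255,[72,-0.7,41],[0,0,0]],
    [255,[80,-0.8,46],[0,0,0]],
    [255,[88,-0.9,51],[0,0,0]],
    [255,[95,-1,55],[0,0,0]],
    [255,[100,-1,58],[0,0,0]],
    [255,[104,-1,61],[0,0,0]],
    [255,[106,-1,62],[0,0,0]],
    [255,[106,-1,62],[0,0,0]],
    [255,[106,-1,62],[0,0,0]],
    [255,[106,-1,62],[0,0,0]],
  ],
)

```text
clock: 14.4
tcp_pos: [583.5, -78.0, 67.6]
ee_rot: [3.14, 0.003, -0.402]
contact_force: [0.8, 0.3, -2.0]
grip_width: 15.3
finger_force: 55.0
```

```bash
python3 - <<'E'
from pl import *
y=-.399
f,P,loc,s=plate(y,40,65,'w5.png'); go([583.93,-77.59,67],y)
m=(loc[...,0]>15)&(loc[...,0]<150)&(abs(loc[...,1])<60)&(P[...,2]>4)&(P[...,2]<30); q=loc[m]
print(len(q)); 
for lo,hi in [(5,11),(22,29)]:
    k=(P[m][:,2]>lo)&(P[m][:,2]<hi); print(lo,k.sum(), np.percentile(q[k][:,:2],[1,50,99],axis=0) if k.any() else '')
# side strips either side of plate: slab/rails edges
for c in ['scene','top']:
    f=arm.grab_frame(c); save(f,c+'5.png')
a=cv2.imread('pics/scene5.png')[190:310,160:320]; cv2.imwrite('pics/s5.png',cv2.resize(a,None,fx=4.5,fy=4.5,interpolation=cv2.INTER_CUBIC))
E
```

```text
plate plane [-0.01 -0.   51.27]
rect ((76.30833435058594, -1.5115299224853516), (62.38494110107422, 88.35334777832031), 89.93736267089844) [[ 33.31 -32.16]
 [119.85  29.14]]
t 14.45 tcp [583.52 -77.98  67.65] rot [ 3.14  0.   -0.4 ] w 14.9 F [ 0.29  0.67 -1.4 ] | shift [ 0.23 -0.52  0.65] turn [ 0.  0. -0.] rows 0.03379322744649869
0
5 0 
22 0
```

View pics/s5.png

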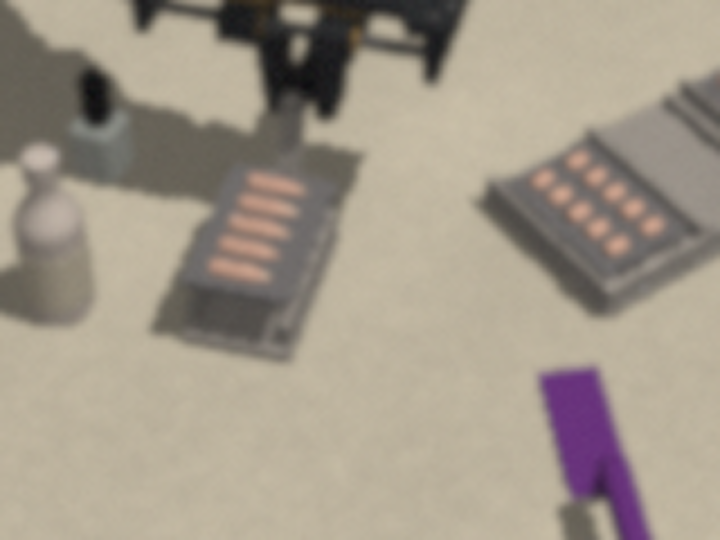

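The crop shows the plate over the stand, its front edge at (230,290), above the rails at (195,320) and (285,335). I check the relative offset in the same camera.

```bash
python3 - <<'E'
from h import *
y=-.399; X=np.array([np.cos(y),np.sin(y)]);L=np.array([-X[1],X[0]]); e=np.array([659.,-110.7])
f=arm.grab_frame('scene'); P=cloud(f)
d=P[...,:2]-e; u,v=d@X,d@L
I=f['img'].astype(int)
k=(abs(v)<45)&(u>-40)&(u<70)
for lo,hi in [(46,55),(5,11),(20,30)]:
    m=k&(P[...,2]>lo)&(P[...,2]<hi); print(lo,m.sum(),'u',np.percentile(u[m],[1,99]),'v',np.percentile(v[m],[1,99]))
# lateral edges by z-slices at u in [-20,40]
m=k&(P[...,2]>47)&(P[...,2]<54)
for a in range(-30,50,10):
    b=m&(abs(u-a)<5); print(a,b.sum(),v[b].min() if b.any() else '',v[b].max() if b.any() else '')
print('stand pts in old frame: centre', (np.array([660.5,-111.4])-e)@X,(np.array([660.5,-111.4])-e)@L)
E
```

```text
46 578 u [-38.44  51.32] v [-29.11  32.31]
5 226 u [-31.9   51.53] v [-29.41  31.1 ]
20 79 u [-37.6  46.9] v [-29.08  30.35]
-30 42 -29.103388431812274 32.270318542354005
-20 56 -29.282401928607086 31.683494260531308
-10 55 -28.11582887449725 32.34792823642205
0 40 -29.43849592305028 31.854531814949265
10 64 -28.802195475990366 33.1640915348927
20 47 -28.77409342778995 32.42763450080389
30 62 -29.657678200408554 32.60331316400751
40 66 -29.503222462678576 32.09276209716494
stand pts in old frame: centre 1.6541228883560513 -0.062269336086380744
```

Request:
carry_out(
  steps=[
    [255,[-1,0,1],[0,0,0]],
    [255,[-3,0,4],[0,0,0]],
    [255,[-4,0,8],[0,0,0]],
    [255,[-5,0,11],[0,0,0]],
    [255,[-5,0,14],[0,0,0]],
    [255,[-5,0,16],[0,0,0]],
    [255,[-5,0,17.5],[0,0,0]],
    [255,[-5,0,18.5],[0,0,0]],
    [255,[-5,0,19.5],[0,0,0]],
    [255,[-5,0,20.5],[0,0,0]],
    [255,[-5,0,21.5],[0,0,0]],
    [255,[-5,0,22.5],[0,0,0]],
    [255,[-5,0,23.5],[0,0,0]],
    [255,[-5,0,25],[0,0,0]],
    [255,[-5,0,27],[0,0,0]],
    [255,[-5,0,28],[0,0,0]],
    [255,[-5,0,28],[0,0,0]],
    [255,[-5,0,28],[0,0,0]],
  ],
)

```text
clock: 16.1
tcp_pos: [579.0, -76.2, 39.3]
ee_rot: [3.14, 0.003, -0.402]
contact_force: [-1.4, 0.0, -1.0]
grip_width: 15.2
finger_force: 55.0
```

```bash
python3 - <<'E'
from pl import *
y=-.399
f,P,loc,s=plate(y,22,50,'w6.png'); go([583.93,-77.59,67],y)
m=(loc[...,0]>45)&(loc[...,0]<110)&(abs(loc[...,1])<60)
print([ (v,round(float(np.median(P[m&(abs(loc[...,1]-v)<1)][:,2])),1)) for v in (-40,-36,-33,-30,-25,-22,22,25,28,31,34,38)])
E
```

```text
plate plane [-0.   -0.   30.62]
rect ((73.79116821289062, -1.4639949798583984), (89.56735229492188, 62.31973648071289), 0.2146797925233841) [[ 30.82 -32.18]
 [117.91  29.11]]
t 16.15 tcp [579.09 -76.24  39.42] rot [ 3.14  0.   -0.4 ] w 15.1 F [-1.07 -0.86 -1.94] | shift [  4.92  -0.61 -27.59] turn [ 0.  0. -0.] rows 0.6723208663211612
[(-40, -0.3), (-36, nan), (-33, 30.2), (-30, 30.6), (-25, 30.6), (-22, 30.6), (22, 30.7), (25, 30.6), (28, 30.6), (31, nan), (34, nan), (38, -0.4)]
  return _methods._mean(a, axis=axis, dtype=dtype,
  ret = ret.dtype.type(ret / rcount)
```

Request:
carry_out(
  steps=[
    [255,[-2,0,0],[0,0,0]],
    [255,[-6,0,0],[0,0,0]],
    [255,[-12,0,0],[0,0,0]],
    [255,[-20,0,0],[0,0,0]],
    [255,[-30,0,0],[0,0,0]],
    [255,[-42,0,0],[0,0,0]],
    [255,[-54,0,0],[0,0,0]],
    [255,[-66,0,0],[0,0,0]],
    [255,[-78,0,0],[0,0,0]],
    [255,[-90,0,0],[0,0,0]],
    [255,[-102,0,0],[0,0,0]],
    [255,[-112,0,0],[0,0,0]],
    [255,[-120,0,0],[0,0,0]],
    [255,[-120,0,4],[0,0,0]],
    [255,[-120,0,8],[0,0,0]],
    [255,[-120,0,11],[0,0,0]],
    [255,[-120,0,13],[0,0,0]],
    [255,[-120,0,14],[0,0,0]],
    [255,[-120,0,14],[0,0,0]],
    [255,[-120,0,14],[0,0,0]],
  ],
)

```text
clock: 17.82
tcp_pos: [468.8, -29.4, 25.6]
ee_rot: [3.14, 0.002, -0.402]
contact_force: [0.4, 0.2, -0.7]
grip_width: 14.7
finger_force: 55.0
```

```bash
python3 - <<'E'
from h import *
y=-.4; f=arm.grab_frame('wrist'); P=cloud(f); s=arm.read_state(); go([0,0,0],y)
loc=Ro.from_euler('z',y).inv().apply((P-s['tcp_pos']).reshape(-1,3)).reshape(P.shape)
m=(loc[...,0]>42)&(loc[...,0]<112)&(abs(loc[...,1]+1)<14); q=loc[m]
A=np.c_[q[:,0]-75,q[:,1],np.ones(len(q))]; print('blade top z at mid, slopes',np.linalg.lstsq(A,P[m][:,2],rcond=None)[0].round(4))
m=(loc[...,0]>42)&(loc[...,0]<112)&(abs(loc[...,1]+1)>35)&(abs(loc[...,1]+1)<50);print('desk',np.median(P[m][:,2]))
E
```

```text
t 17.87 tcp [468.79 -29.41  25.7 ] rot [ 3.14  0.   -0.4 ] w 15.1 F [ 0.43  0.54 -1.49] | shift [-442.8   156.49   26.94] turn [ 0.  0. -0.] rows 11.280835357016926
blade top z at mid, slopes [ 0.08 -0.09 20.95]
desk -0.3944723988772342
```

Request:
carry_out(
  steps=[
    [255,[0,0,0.7],[0,0,0]],
    [255,[0,0,1.4],[0,0,0]],
    [255,[0,0,2],[0,0,0]],
    [255,[0,0,2.4],[0,0,0]],
    [255,[0,0,2.4],[0,0,0]],
    [255,[0,0,2.4],[0,0,0]],
  ],
)

```text
clock: 18.37
tcp_pos: [468.6, -29.3, 23.3]
ee_rot: [3.14, 0.002, -0.402]
contact_force: [-0.5, 0.0, -1.3]
grip_width: 15.0
finger_force: 55.0
```

Request:
carry_out(
  steps=[
    [255,[0,0,0.3],[0,0,0]],
    [255,[0,0,0.6],[0,0,0]],
    [255,[0,0,0.6],[0,0,0]],
    [255,[0,0,0.6],[0,0,0]],
  ],
)

```text
clock: 18.7
tcp_pos: [468.5, -29.3, 22.7]
ee_rot: [3.14, 0.003, -0.402]
contact_force: [-1.2, 0.1, -1.4]
grip_width: 15.0
finger_force: 55.0
```

Request:
carry_out(
  steps=[
    [255,[0,0,0.4],[0,0,0]],
    [255,[0,0,0.4],[0,0,0]],
    [205,[0,0,0.4],[0,0,0]],
    [190,[0,0,0.4],[0,0,0]],
    [150,[0,0,0.4],[0,0,0]],
    [0,[0,0,0.4],[0,0,0]],
    [0,[0,0,0.4],[0,0,0]],
    [0,[0,0,0.4],[0,0,0]],
    [0,[0,0,0.4],[0,0,0]],
    [0,[0,0,0.4],[0,0,0]],
    [0,[0,0,-20],[0,0,0]],
    [0,[0,0,-60],[0,0,0]],
    [0,[0,0,-100],[0,0,0]],
    [0,[0,0,-130],[0,0,0]],
    [0,[0,0,-130],[0,0,0]],
    [0,[0,0,-130],[0,0,0]],
    [0,[0,0,-130],[0,0,0]],
  ],
)

```text
clock: 20.12
tcp_pos: [468.6, -29.2, 152.4]
ee_rot: [3.14, 0.003, -0.402]
contact_force: [-0.3, -0.3, -1.2]
grip_width: 88.2
finger_force: 0.0
```

```bash
python3 - <<'E'
from h import *
y=-.4; X=np.array([np.cos(y),np.sin(y)]);L=np.array([-X[1],X[0]])
g=np.array([653,-109])-95*X; print(g); go([*g,190],y)
E
```

```text
[565.5  -72.01]
t 20.12 tcp [468.56 -29.16 152.43] rot [ 3.14  0.   -0.4 ] w 88.2 F [-0.28 -0.3  -1.21] | shift [105.86   1.55 -37.89] turn [ 0.  0. -0.] rows 2.6964883259300447
```

Move to look at the stand from behind; the camera should sit right above it.

Request:
carry_out(
  steps=[
    [0,[35,1,-15],[0,0,0]],
    [0,[70,1,-30],[0,0,0]],
    [0,[95,1.5,-38],[0,0,0]],
    [0,[106,1.5,-38],[0,0,0]],
    [0,[106,1.5,-38],[0,0,0]],
    [0,[106,1.5,-38],[0,0,0]],
    [0,[106,1.5,-38],[0,0,0]],
  ],
)

```text
clock: 20.7
tcp_pos: [563.7, -71.3, 188.7]
ee_rot: [3.139, 0.007, -0.401]
contact_force: [0.2, 0.8, 0.2]
grip_width: 87.9
finger_force: 0.0
```

```bash
python3 - <<'E'
from h import *
f=arm.grab_frame('wrist'); save(f,'w7.png'); P=cloud(f); s=arm.read_state(); y=s['ee_rot'][2]; print(s['tcp_pos'],s['ee_rot'],s['clock'])
q0=np.array([653,-109.]); k=np.hypot(*(P[...,:2]-q0).transpose(2,0,1))<75
for lo,hi in [(28.5,33),(5,11),(28.5,40)]:
    q=P[k&(P[...,2]>lo)&(P[...,2]<hi)]; print(lo,cv2.minAreaRect(q[:,:2].astype(np.float32)),len(q),np.median(q[:,2]))
I=f['img'].astype(int)
for n,c,lo,r in [('bottle',(653,-222),60,40),('polish',(550,-195),30,35)]:
    q=P[(np.hypot(P[...,0]-c[0],P[...,1]-c[1])<r)&(P[...,2]>lo)]; 
    if len(q): print(n,len(q),q.min(0),q.max(0),cv2.minAreaRect(q[:,:2].astype(np.float32)))
q=P[(P[...,0]<595)&(P[...,0]>380)&(abs(P[...,1]+40)<70)&(P[...,2]>1.2)&(P[...,2]<5)]
print('blade',len(q),cv2.minAreaRect(q[:,:2].astype(np.float32)) if len(q) else '')
E
```

```text
[563.91 -71.25 189.1 ] [ 3.14  0.01 -0.4 ] 20.75
28.5 ((656.9285278320312, -110.78427124023438), (62.032527923583984, 92.02875518798828), 67.208251953125) 5561 30.651668530754822
5 ((611.1380004882812, -93.6855239868164), (59.50670623779297, 1.2526570558547974), 68.25312042236328) 58 6.978862631325992
28.5 ((656.9285278320312, -110.78427124023438), (62.032527923583984, 92.02875518798828), 67.208251953125) 7195 30.948173789228136
bottle 1334 [ 634.91 -238.29   60.2 ] [ 663.58 -206.3   113.58] ((646.2062377929688, -219.03646850585938), (35.478233337402344, 18.263967514038086), 56.48151779174805)
polish 1109 [ 530.73 -214.9    30.06] [ 565.07 -180.54   75.42] ((547.9117431640625, -197.59332275390625), (27.128686904907227, 28.14027214050293), 57.909786224365234)
blade 2103 ((487.623779296875, -40.60840606689453), (137.78897094726562, 214.47865295410156), 89.91082000732422)
```

View pics/w7.png

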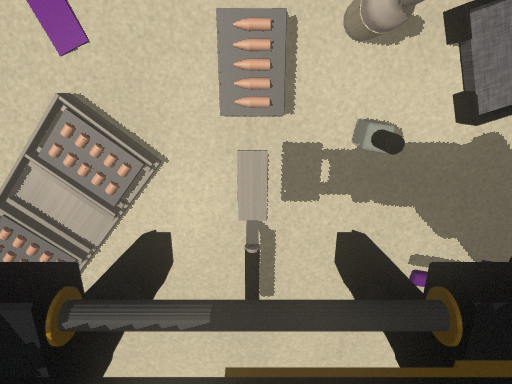

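The plate shows level at (251,62) on the stand, and the spatula lies flat at (252,185). The bottle at (375,15) and the polish at (378,135) are undisturbed. I'll grip with a slight lean (body away from the bottle), 8 mm behind the plate's middle.

```bash
python3 - <<'E'
from h import *
y=-.398; X=np.array([np.cos(y),np.sin(y)])
g=np.array([656.9,-110.8])-5.5*X; print(g); go([*g,120],y,.18)
E
```

```text
[ 651.83 -108.67]
t 20.75 tcp [563.91 -71.25 189.1 ] rot [ 3.14  0.01 -0.4 ] w 88.0 F [-0.92 -0.44  0.6 ] | shift [96.01 -0.08 68.46] turn [ 0.    0.19 -0.  ] rows 2.827801070967249
```

Request:
carry_out(
  steps=[
    [0,[30,0,20],[0,0.06,0]],
    [0,[60,0,42],[0,0.12,0]],
    [0,[85,0,60],[0,0.18,0]],
    [0,[95,0,68],[0,0.18,0]],
    [0,[95,0,68],[0,0.18,0]],
    [0,[95,0,68],[0,0.18,0]],
    [0,[95,0,68],[0,0.18,0]],
    [0,[95,0,68],[0,0.18,0]],
    [0,[95,0,68],[0,0.18,0]],
  ],
)

```text
clock: 21.5
tcp_pos: [653.1, -109.0, 123.2]
ee_rot: [3.141, -0.178, -0.402]
contact_force: [0.3, -0.2, 0.2]
grip_width: 88.4
finger_force: 0.0
```

```bash
python3 - <<'E'
from h import *
go([651.83,-108.67,14.7],-.398,.18)
E
```

```text
t 21.5 tcp [ 653.12 -108.96  123.2 ] rot [ 3.14 -0.18 -0.4 ] w 88.4 F [ 0.29 -0.18  0.25] | shift [-20.51   0.12 106.55] turn [ 0.  0. -0.] rows 2.602077420904575
```

Request:
carry_out(
  steps=[
    [0,[-5,0,27],[0,0,0]],
    [0,[-10,0,53],[0,0,-0.004]],
    [0,[-14.5,0,75],[0,0,-0.004]],
    [0,[-17.5,0,91],[0,0,-0.004]],
    [0,[-19.5,0,101],[0,0,-0.004]],
    [0,[-20.5,0,106.5],[0,0,-0.004]],
    [0,[-20.5,0,106.5],[0,0,-0.004]],
    [0,[-20.5,0,106.5],[0,0,-0.004]],
    [0,[-20.5,0,106.5],[0,0,-0.004]],
  ],
)

```text
clock: 22.25
tcp_pos: [652.9, -109.1, 15.1]
ee_rot: [3.14, -0.18, -0.398]
contact_force: [0.5, 0.4, 0.2]
grip_width: 87.9
finger_force: 0.0
```

```bash
python3 - <<'E'
from h import *
go([651.83,-108.67,14.7],-.398,.18)
f=arm.grab_frame('scene'); save(f,'s8.png')
a=cv2.imread('pics/s8.png')[170:290,130:290]; cv2.imwrite('pics/s8c.png',cv2.resize(a,None,fx=4.5,fy=4.5,interpolation=cv2.INTER_CUBIC))
E
```

```text
t 22.25 tcp [ 652.88 -109.11   15.09] rot [ 3.14 -0.18 -0.4 ] w 87.9 F [0.54 0.39 0.24] | shift [-1.18  0.    0.18] turn [ 0.  0. -0.] rows 0.028748440630581056
```

View pics/s8c.png

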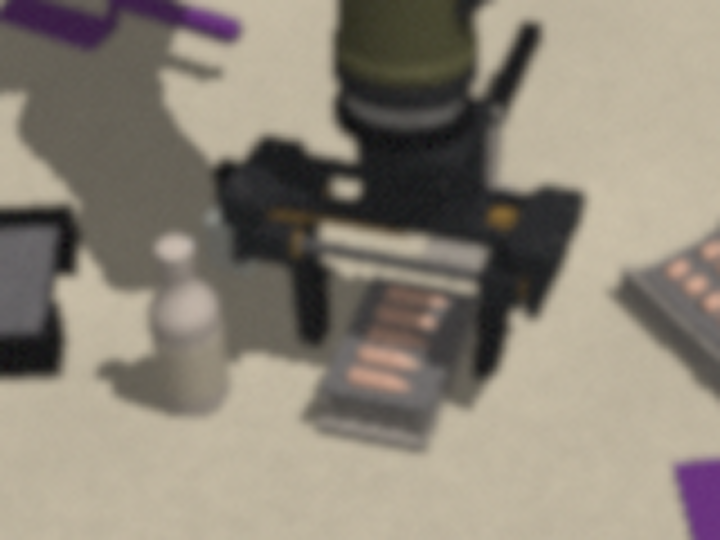

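The fingers straddle the plate at (310,300) and (490,320), and the gripper body is clear of the bottle at (187,330). Closing.

Request:
carry_out(
  steps=[
    [255,[0,0,0],[0,0,0]],
    [255,[0,0,0],[0,0,0]],
    [255,[0,0,0],[0,0,0]],
    [255,[0,0,0],[0,0,0]],
    [255,[0,0,0],[0,0,0]],
    [255,[0,0,0],[0,0,0]],
    [255,[0,0,0],[0,0,0]],
    [255,[0,0,0],[0,0,0]],
    [255,[0,0,0],[0,0,0]],
  ],
  force=25,
)

```text
clock: 23.05
tcp_pos: [652.1, -108.8, 14.0]
ee_rot: [3.139, -0.178, -0.398]
contact_force: [-0.7, 0.2, 3.3]
grip_width: 61.5
finger_force: 25.0
```

```bash
python3 - <<'E'
from h import *
go([652.5,-109,150],-.398,.18)
go([652.5,-109,170],-.398,.18)
E
```

```text
t 23.05 tcp [ 652.08 -108.84   13.99] rot [ 3.14 -0.18 -0.4 ] w 61.5 F [-0.74  0.22  3.31] | shift [  24.5     0.27 -133.79] turn [0. 0. 0.] rows 3.2616678810649247
t 23.05 tcp [ 652.08 -108.84   13.99] rot [ 3.14 -0.18 -0.4 ] w 61.5 F [-0.74  0.22  3.31] | shift [  28.04    0.31 -153.47] turn [0. 0. 0.] rows 3.741281884050773
```

Request:
carry_out(
  steps=[
    [255,[0.2,0,-1],[0,0,0]],
    [255,[0.6,0,-3],[0,0,0]],
    [255,[1.1,0,-6],[0,0,0]],
    [255,[2,0,-11],[0,0,0]],
    [255,[3.5,0,-19],[0,0,0]],
    [255,[5.5,0,-30],[0,0,0]],
    [255,[8,0,-44],[0,0,0]],
    [255,[11,0,-60],[0,0,0]],
    [255,[14,0,-77],[0,0,0]],
    [255,[17,0,-94],[0,0,0]],
    [255,[20,0,-110],[0,0,0]],
    [255,[22.5,0,-124],[0,0,0]],
    [255,[25,0,-136],[0,0,0]],
    [255,[26.5,0,-144],[0,0,0]],
    [255,[27.5,0,-150],[0,0,0]],
    [255,[27.5,0,-150],[0,0,0]],
  ],
)

```text
clock: 24.38
tcp_pos: [653.4, -109.0, 168.2]
ee_rot: [3.14, -0.18, -0.398]
contact_force: [-0.5, -0.3, -0.4]
grip_width: 61.4
finger_force: 25.0
```

```bash
python3 - <<'E'
from h import *
f=arm.grab_frame('wrist'); P=cloud(f); s=arm.read_state(); y=-.398
go([560,-330,170],-.0925,.18); go([573-90,-330,190],-.0925,.18)
loc=Ro.from_euler('z',y).inv().apply((P-s['tcp_pos']).reshape(-1,3)).reshape(P.shape)
I=f['img'].astype(int); nail=I[...,0]-I[...,2]>40
m=(loc[...,0]>5)&(loc[...,0]<70)&(abs(loc[...,1])<35)&(abs(loc[...,2]-16)<18)&~nail; q=loc[m]
A=np.c_[q[:,:2],np.ones(len(q))]; print('plane',len(q),np.linalg.lstsq(A,q[:,2],rcond=None)[0].round(3),np.percentile(q,[1,50,99],axis=0))
E
```

```text
t 24.43 tcp [ 652.83 -108.86  167.11] rot [ 3.14 -0.18 -0.4 ] w 61.3 F [ 0.    0.19 -0.15] | shift [  0.64 239.84  -2.37] turn [ 0.06  0.   -0.3 ] rows 5.7517893911036175
t 24.43 tcp [ 652.83 -108.86  167.11] rot [ 3.14 -0.18 -0.4 ] w 61.3 F [ 0.    0.19 -0.15] | shift [-65.65 269.74 -34.61] turn [ 0.06  0.   -0.3 ] rows 6.708981479689309
plane 9796 [ 0.   -0.   17.77] [[  5.41 -32.29  13.92]
 [ 29.81   3.04  17.78]
 [ 51.71  33.05  21.76]]
```

```bash
python3 - <<'E'
from h import *
go([459,-320,190],-.0945,.18)
E
```

```text
t 24.43 tcp [ 652.83 -108.86  167.11] rot [ 3.14 -0.18 -0.4 ] w 61.3 F [ 0.    0.19 -0.15] | shift [-91.24 269.83 -39.22] turn [ 0.06  0.   -0.3 ] rows 6.895191248625345
```

Request:
carry_out(
  steps=[
    [255,[-1,3,-1],[0.001,0,-0.003]],
    [255,[-4,10,-2],[0.002,0,-0.011]],
    [255,[-8,22,-4],[0.004,0,-0.024]],
    [255,[-13,38,-6],[0.008,0,-0.042]],
    [255,[-20,58,-8],[0.012,0,-0.064]],
    [255,[-27,80,-12],[0.016,0,-0.089]],
    [255,[-35,103,-15],[0.021,0,-0.114]],
    [255,[-43,127,-18],[0.026,0,-0.141]],
    [255,[-51,151,-22],[0.03,0,-0.167]],
    [255,[-59,175,-25],[0.035,0,-0.194]],
    [255,[-67,198,-29],[0.04,0,-0.219]],
    [255,[-74,219,-32],[0.044,0,-0.242]],
    [255,[-80,237,-34],[0.048,0,-0.262]],
    [255,[-85,251,-36],[0.05,0,-0.278]],
    [255,[-89,262,-38],[0.053,0,-0.29]],
    [255,[-91,268,-39],[0.054,0,-0.297]],
    [255,[-91,270,-39],[0.0543,0,-0.2986]],
    [255,[-91,270,-39],[0.0543,0,-0.2986]],
    [255,[-91,270,-39],[0.0543,0,-0.2986]],
    [255,[-91,270,-39],[0.0543,0,-0.2986]],
  ],
)

```text
clock: 26.1
tcp_pos: [459.7, -319.3, 189.2]
ee_rot: [3.141, -0.177, -0.093]
contact_force: [-0.1, 0.6, -0.4]
grip_width: 61.4
finger_force: 25.0
```

Request:
carry_out(
  steps=[
    [255,[0,0,0],[0,0,0]],
    [255,[0,0,0],[0,0,0]],
  ],
)

```text
clock: 26.27
tcp_pos: [459.5, -319.5, 189.2]
ee_rot: [3.14, -0.177, -0.093]
contact_force: [-1.7, 1.2, 0.2]
grip_width: 61.3
finger_force: 25.0
```

```bash
python3 - <<'E'
from h import *
f=arm.grab_frame('wrist'); save(f,'w9.png'); P=cloud(f); s=arm.read_state(); y=s['ee_rot'][2]
go([459,-320,190],-.0945,.18)
k=(abs(P[...,0]-573)<75)&(abs(P[...,1]+331)<60)
for lo,hi in [(26,38),(14,22)]:
    q=P[k&(P[...,2]>lo)&(P[...,2]<hi)]; print(lo,cv2.minAreaRect(q[:,:2].astype(np.float32)),len(q),np.median(q[:,2]),q.min(0),q.max(0))
loc=Ro.from_euler('z',y).inv().apply((P-s['tcp_pos']).reshape(-1,3)).reshape(P.shape)
m=(loc[...,0]>5)&(loc[...,0]<90)&(abs(loc[...,1])<36)&(abs(loc[...,2]-17.5)<2.5)
q=loc[m]; print('plate',len(q),cv2.minAreaRect(q[:,:2].astype(np.float32)),np.percentile(q,[.5,50,99.5],axis=0))
E
```

```text
t 26.32 tcp [ 459.43 -319.68  189.19] rot [ 3.14 -0.18 -0.09] w 61.9 F [ 0.4  -0.09 -0.23] | shift [-0.25  0.36 -0.87] turn [0. 0. 0.] rows 0.027367657106674364
26 ((571.288818359375, -334.2493591308594), (77.1062240600586, 111.03363037109375), 85.10026550292969) 1548 31.33873379616903 [ 513.44 -376.9    26.01] [ 628.94 -292.33   34.21]
14 ((568.5927734375, -334.27337646484375), (76.62142944335938, 105.69866180419922), 85.37439727783203) 5946 17.611263456868837 [ 514.68 -374.7    14.62] [ 623.66 -296.06   21.98]
plate 10391 ((27.949817657470703, -0.07218551635742188), (45.90158462524414, 71.65523529052734), 0.04370808228850365) [[  5.28 -31.84  15.14]
 [ 29.11   2.32  16.66]
 [ 50.87  30.2   19.92]]
```

View pics/w9.png

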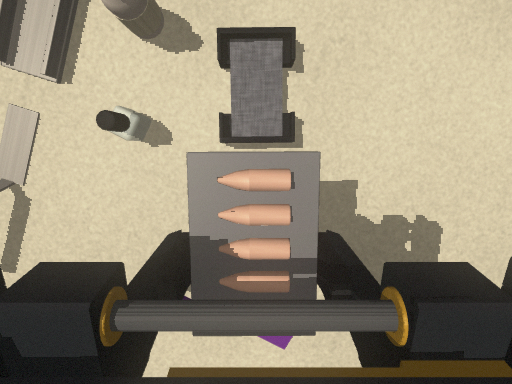

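The case shows clearly at (257,85). Rim fit: centre (571.3,-334.3), yaw -0.0855. The plate is held level.

```bash
python3 - <<'E'
from h import *
go([566.2,-332.6,110],-.0855,.18)
E
```

```text
t 26.32 tcp [ 459.43 -319.68  189.19] rot [ 3.14 -0.18 -0.09] w 61.9 F [ 0.4  -0.09 -0.23] | shift [91.88  2.77 96.89] turn [ 0.    0.   -0.01] rows 3.2028083937917167
```

Request:
carry_out(
  steps=[
    [255,[2,0,2],[0,0,0]],
    [255,[7,0,7],[0,0,-0.002]],
    [255,[14,0.5,15],[0,0,-0.003]],
    [255,[23,0.8,24],[0,0,-0.004]],
    [255,[33,1,35],[0,0,-0.005]],
    [255,[44,1.5,46],[0,0,-0.006]],
    [255,[55,2,58],[0,0,-0.007]],
    [255,[66,2,69],[0,0,-0.007]],
    [255,[75,2.4,79],[0,0,-0.007]],
    [255,[83,2.6,87],[0,0,-0.007]],
    [255,[88,2.8,93],[0,0,-0.007]],
    [255,[91,2.8,96],[0,0,-0.007]],
    [255,[91.9,2.8,96.9],[0,0,-0.007]],
    [255,[91.9,2.8,96.9],[0,0,-0.007]],
    [255,[91.9,2.8,96.9],[0,0,-0.007]],
    [255,[91.9,2.8,96.9],[0,0,-0.007]],
  ],
)

```text
clock: 27.65
tcp_pos: [565.4, -333.6, 110.5]
ee_rot: [3.138, -0.177, -0.088]
contact_force: [-0.1, -0.3, -0.1]
grip_width: 61.3
finger_force: 25.0
```

```bash
python3 - <<'E'
from h import *
go([566.2,-332.6,45],-.0855,.18)
go([566.2,-332.6,5.4],-.0855,.18)
E
```

```text
t 27.65 tcp [ 565.37 -333.63  110.49] rot [ 3.14 -0.18 -0.09] w 61.3 F [-0.06 -0.3  -0.12] | shift [-10.81  -1.3   64.6 ] turn [ 0.  0. -0.] rows 1.5709336942685794
t 27.65 tcp [ 565.37 -333.63  110.49] rot [ 3.14 -0.18 -0.09] w 61.3 F [-0.06 -0.3  -0.12] | shift [-17.78  -1.42 103.58] turn [ 0.  0. -0.] rows 2.5204531017560274
```

Request:
carry_out(
  steps=[
    [255,[-1,-0.3,4],[0,0,0]],
    [255,[-2,-0.6,12],[0,0,-0.002]],
    [255,[-4,-0.9,24],[0,0,-0.002]],
    [255,[-6,-1,38],[0,0,-0.002]],
    [255,[-8.5,-1.2,51],[0,0,-0.002]],
    [255,[-10,-1.2,60],[0,0,-0.002]],
    [255,[-10.8,-1.2,64.5],[0,0,-0.002]],
    [255,[-10.8,-1.2,64.5],[0,0,-0.002]],
    [255,[-10.8,-1.2,64.5],[0,0,-0.002]],
    [255,[-10.8,-1.2,64.5],[0,0,-0.002]],
    [255,[-10.8,-1.2,64.5],[0,0,-0.002]],
  ],
)

```text
clock: 28.57
tcp_pos: [567.1, -332.7, 45.4]
ee_rot: [3.138, -0.178, -0.085]
contact_force: [-0.3, -0.7, -0.0]
grip_width: 61.4
finger_force: 25.0
```

```bash
python3 - <<'E'
from h import *
go([566.2,-332.6,5.4],-.0855,.18)
y=-.0855; X=np.array([np.cos(y),np.sin(y)]);L=np.array([-X[1],X[0]]); e=np.array([571.3,-333.])
for c in ['wrist','scene']:
    f=arm.grab_frame(c); P=cloud(f); d=P[...,:2]-e; u,v=d@X,d@L
    k=(u>-70)&(u<75)&(abs(v)<60)
    for n,lo,hi in [('plate',60,66),('rim',27,37),('floor',14,22)]:
        m=k&(P[...,2]>lo)&(P[...,2]<hi)
        if m.sum()>20: print(c,n,m.sum(),'u',np.percentile(u[m],[.5,99.5]),'v',np.percentile(v[m],[.5,99.5]),'z',np.median(P[m][:,2]))
E
```

```text
t 28.57 tcp [ 567.06 -332.69   45.37] rot [ 3.14 -0.18 -0.09] w 61.4 F [-0.31 -0.68 -0.  ] | shift [-7.94 -0.16 39.18] turn [0. 0. 0.] rows 0.9587570949388915
wrist plate 17192 u [-44.51  46.53] v [-39.91  37.11] z 62.11371721923085
wrist rim 1745 u [-39.11  55.32] v [-39.65  37.03] z 31.477472854698142
wrist floor 697 u [46.2  49.23] v [-35.77  33.22] z 17.608074943116865
scene plate 502 u [-44.1   50.47] v [-41.67  46.14] z 62.43790071019542
scene rim 121 u [27.07 61.17] v [-37.45  39.7 ] z 30.789974208401013
scene floor 305 u [-45.84  60.2 ] v [-35.49  39.27] z 17.785727792172207
```

Request:
carry_out(
  steps=[
    [255,[-1.2,0.1,3],[0,0,0]],
    [255,[-2.4,0.2,8],[0,0,0]],
    [255,[-3.6,0.2,14],[0,0,0]],
    [255,[-4.6,0.2,19],[0,0,0]],
    [255,[-5.4,0.2,23],[0,0,0]],
    [255,[-6,0.2,26],[0,0,0]],
    [255,[-6.5,0.2,29],[0,0,0]],
    [255,[-7,0.2,31.5],[0,0,0]],
    [255,[-7.4,0.2,34],[0,0,0]],
    [255,[-7.7,0.2,36],[0,0,0]],
    [255,[-7.8,0.2,37],[0,0,0]],
    [255,[-7.8,0.2,37],[0,0,0]],
    [255,[-7.8,0.2,37],[0,0,0]],
  ],
)

```text
clock: 29.75
tcp_pos: [565.5, -332.6, 6.9]
ee_rot: [3.138, -0.177, -0.085]
contact_force: [-0.7, 0.2, 0.1]
grip_width: 61.3
finger_force: 25.0
```

Request:
carry_out(
  steps=[
    [255,[0,0,0.4],[0,0,0]],
    [255,[-0.1,0,0.8],[0,0,0]],
    [255,[-0.2,0,1.2],[0,0,0]],
    [255,[-0.2,0,1.2],[0,0,0]],
  ],
)

```text
clock: 30.08
tcp_pos: [565.6, -332.7, 6.0]
ee_rot: [3.138, -0.177, -0.085]
contact_force: [-1.1, 0.0, 3.0]
grip_width: 61.6
finger_force: 25.0
```

```bash
python3 - <<'E'
from h import *
go([565.5,-332.6,5],-.0855,.18)
y=-.0855; X=np.array([np.cos(y),np.sin(y)]);L=np.array([-X[1],X[0]]); e=np.array([571.3,-333.])
f=arm.grab_frame('wrist'); P=cloud(f); d=P[...,:2]-e; u,v=d@X,d@L; I=f['img'].astype(int); nail=I[...,0]-I[...,2]>40
m=(u>-20)&(u<44)&(abs(v)<24)&~nail&(P[...,2]>12)&(P[...,2]<32); A=np.c_[u[m],v[m],np.ones(m.sum())]
print('plate top',np.median(P[m][:,2]),np.linalg.lstsq(A,P[m][:,2],rcond=None)[0].round(4))
m=(u>40)&(abs(v)<33)
for a in range(40,60,1):
    b=m&(abs(u-a)<.5); print(a,round(float(np.median(P[b][:,2])),1) if b.any() else None,end='; ')
E
```

```text
t 30.08 tcp [ 565.56 -332.65    5.98] rot [ 3.14 -0.18 -0.09] w 61.6 F [-1.13  0.04  2.97] | shift [-0.24 -0.05  0.96] turn [0. 0. 0.] rows 0.03374636729455678
plate top 22.651107391028194 [-0.   -0.   22.71]
40 22.8; 41 22.6; 42 22.6; 43 22.6; 44 22.7; 45 21.9; 46 17.6; 47 17.7; 48 163.6; 49 17.6; 50 30.9; 51 31.6; 52 31.7; 53 31.5; 54 31.6; 55 31.4; 56 None; 57 None; 58 -0.4; 59 -0.5;
```

The plate is home: level, its top 5.05 mm above the measured floor, with 3 N contact. Releasing and retreating.

Request:
carry_out(
  steps=[
    [70,[0,0,0],[0,0,0]],
    [60,[0,0,0],[0,0,0]],
    [40,[0,0,0],[0,0,0]],
    [0,[0,0,0],[0,0,0]],
    [0,[0,0,0],[0,0,0]],
    [0,[0,0,0],[0,0,0]],
    [0,[0,0,0],[0,0,0]],
    [0,[0,0,0],[0,0,0]],
    [0,[1,0,-5],[0,0,0]],
    [0,[3,0,-16],[0,0,0]],
    [0,[7,0,-38],[0,0,0]],
    [0,[13,0,-70],[0,0,0]],
    [0,[20,0,-110],[0,0,0]],
    [0,[27,0,-148],[0,0,0]],
    [0,[27,0,-148],[0,0,0]],
    [0,[-30,0,-160],[0,0,0]],
    [0,[-60,0,-165],[0,0,0]],
    [0,[-60,0,-165],[0,0,0]],
    [0,[-60,0,-165],[0,0,0]],
  ],
)

```text
clock: 31.72
tcp_pos: [473.6, -324.9, 158.0]
ee_rot: [3.138, -0.173, -0.088]
contact_force: [0.4, -0.4, 0.2]
grip_width: 88.0
finger_force: 0.0
```

```bash
python3 - <<'E'
from h import *
f=arm.grab_frame('wrist'); save(f,'w10.png'); P=cloud(f); go([0,0,0],0)
k=(abs(P[...,0]-571)<75)&(abs(P[...,1]+333)<60)
for lo,hi in [(27,38),(21,24.5)]:
    q=P[k&(P[...,2]>lo)&(P[...,2]<hi)]; print(lo,cv2.minAreaRect(q[:,:2].astype(np.float32)),len(q),np.median(q[:,2]))
E
```

```text
t 31.77 tcp [ 477.11 -325.12  158.39] rot [ 3.14 -0.18 -0.09] w 88.5 F [ 0.72 -0.14 -0.99] | shift [-523.49 -282.93   65.85] turn [ 0.01 -0.18 -0.09] rows 14.357045487239441
27 ((571.334228515625, -334.3058776855469), (76.88096618652344, 111.16519927978516), 85.37863159179688) 2684 30.878891200416266
21 ((572.8778076171875, -333.87176513671875), (74.14478302001953, 99.33502960205078), 83.2267837524414) 5261 22.64199579661386
```

View pics/w10.png

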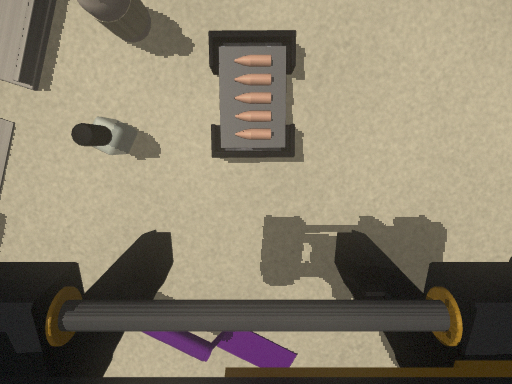

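The plate lies in the well at (253,97), level, its top at 22.6 mm. The polish at (105,135) and the bottle at (125,10) are still standing. Handing in.

```bash
python3 -c "
from workcell import arm; print(arm.sign_off())"
```

```text
the job is handed in; nothing more can be done
None
```

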